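Hang the air router on the balancer arm

TASK

Two small air routers stand on the workbench. Take the one with the hanger loop by the grip on top of its loop and hang the loop on the hook of the spring-balanced arm: let it down with the arm until the arm has sunk and bears the weight, and let go only once the arm has come to rest. Leave the other router where it stands.

Things in the scene. Friction and masses are not known exactly. Their poses are not given: they have to be found in the camera images.
- router_grip (a point): Centre of the black grip block (24x24x40 high) on top of the hanger loop, 182 above the base of the upright router (0.5-0.7 kg, motor 62 dia, base 80 dia). Loop's level bar, 12 thick, runs along y, centre line 46 below this point (neck between). Opening, seen along x: 84 wide, from bar underside (52 below) to motor top (112 below). z up. Either face may go on the hook. (mm)
- hook (a point): Seat of the hook on the arm's free end: where the centre line of the loop's bar lies once hung; 236 above bench unloaded. x: from free tip along the 18-thick, 200-long arm to its green stand (250 high); y: level, across, along the hung bar. Steel V trough open upward, 36 wide in y, mouth 42 in x; lips 17 above this point, underside 14 below, tip at x -27. Thread loop over tip along +x. (mm)
- balancer (a joint): Spring-balanced arm's angle about its level pivot, rad: 0 unloaded, held up on its stop by a light preload; grows as the hook sinks (20 mm per 0.1 rad, limit 0.5). Damped. Under the router it rests by itself at 0.18 to 0.34 (hook 36 to 68 mm lower than unloaded), depending on its exact weight.
- plain_centre (a point): Centre of the motor, 35 above its underside, of the other router: same motor and 80 dia base plate but no loop, only a short brass air fitting on top; 84 high in all. It stays where it is. (mm)
Not all that is in view belongs to the job. Of the things that look like the part that bears router_grip, take the one that is nearest to the robot's base at the start.

How it is judged:
On the way:
1. the loop's bar lies in the hook and the arm has sunk under the router and is at rest while the gripper still holds it (horizontal distance between router_grip and hook below 0.025 m and distance between router_grip and hook below 0.062 m and value of joint balancer above 0.13 rad and velocity of joint balancer between -0.08 and 0.08 rad/s and contact force between the fingers and router above 0.5 N), for 0.2 s.
At the end, for the whole second after the job is handed in: The router hangs by its loop in the hook: its grip is within 20 mm sideways of the hook's seat and no more than 60 mm from it, it is upright within 15 degrees, the arm has sunk to between 0.15 and 0.38 rad, router and arm are at rest, and the other router stands within 30 mm of where it was (horizontal distance between router_grip and hook below 0.02 m and distance between router_grip and hook below 0.06 m and angle between router_grip's own z axis and vertical below 0.26 rad and value of joint balancer between 0.15 and 0.38 rad and velocity of joint balancer between -0.08 and 0.08 rad/s and linear speed of router below 0.04 m/s and distance of plain_centre from where it was at the start of the episode below 0.03 m); the robot touches nothing.
It fails at once if the other router is pushed more than 30 mm from its place (distance of plain_centre from where it was at the start of the episode above 0.03 m).
It also fails if it takes over 54 s, if anything falls off the work surface, if the arm or the gripper's body presses on something with over 40 N, if the wrist force passes 120 N, or if a joint passes its speed limit or range.

ROBOT

A 7-joint arm with a two-finger parallel gripper is mounted at the origin on the work surface. World frame = base frame: x ahead of the robot, y to its left, z up, the work surface at z = 0. Lengths are in m, angles in rad, forces in N, time in s.
With the tool pointing down it reaches from about 0.4 to 0.85 m from the base axis. Payload 10.4 kg.
Tool frame: the origin (TCP) lies between the finger pads; the fingertips stand 22 mm ahead of it and the grasp point (between the pads) lies 3 mm ahead of it (manip.nose_length is the distance from the TCP to the fingertips, in m); z points along the fingers, y is the direction in which the jaws open and shut (so a half turn about z gives the same grasp; the last joint's range is limited). The gripper opens to 85 mm and grips with 20 to 120 N. Pads are 22 mm wide; open, the fingers measure 114 mm over their backs; the gripper's body (76 mm by 85 mm) begins 54 mm behind the grasp point. The pads swing forward as they close: fully open they stand 13 mm farther back than shut.
Start: joints at [1.176, 0.332, -0.065, 1.46, 0.022, 1.35, -0.088], TCP at [0.227, -0.582, 0.215] pointing down, gripper open.
Joint ranges: [-2.6, 2.6], [-0.5, 2.12], [-1.47, 1.34], [0.16, 2.42], [-1.27, 4.41], [0.06, 2.06], [-2.6, 2.6]. Speed limits (rad/s): [2.22, 2.22, 2.79, 2.79, 3.14, 3.14, 3.14].

INTERFACE

Orientations are given as a unit quaternion [x, y, z, w].
In Python, from workcell import telemetry, viewer, hand_in, masks_of, manip gives the robot as it stands.
- The arm moves only by the tool jog_arm, never from a script. Its argument "deltas" is a list that holds one entry, the list of rows, each a list of 6 numbers: the shift along the tool's x, y, z each as a share of 20 cm, from -1 to 1, then the turn, a rotation vector about the tool's x, y, z each as a share of 2 pi rad, from -1 to 1. A call has 1 to 12 rows; each row shifts and turns the commanded pose from where the row before left it, along the tool's axes as they then stand; what a row does not reach is not made up. A row lasts 1/10 s, in which the tool goes at most 50 mm and 8.59 degrees, less where a joint would pass 70% of its speed; a pose out of reach is approached as far as the arm can. A call with a number of a shift or a turn outside -1 to 1 is refused whole. A call with a gripper value outside its range is refused whole. "fingers" is the closure, from 0 (fully open) to 1 (shut), set as the call begins (left out, the last holds). The fingers move at their own pace and stop on an object; "newtons" is the grip in N (left out, the last holds). Time passes only in rows, so rows that do not move let the fingers close. It gives the time, the measured TCP pose, the force and the opening at its end, in the units of the state.
- telemetry.get_obs(): the state, without advancing time (a new reading comes with each control period).
- viewer.camera(name): name is "scene" or "top" or "wrist"; returns a dict with "pixels" (420x560x3 uint8, red, green, blue), "fx", "fy", "cx", "cy" (pixels), "cam_to_world" (4x4, takes a point from camera to world coordinates). Camera axes: x right, y up, looking along -z (the intrinsics and any distortion apply to the point x, -y, -z); pixel columns grow to the right and rows downward; lengths in m; the calibration is good to about 2 mm. A picture is of the moment at which its call begins. There is no depth.
- hand_in(): hands the job in, once; it reports no verdict.
Trained networks look in the newest picture that a camera, given by its name, has taken for a name from the list of things; names that differ only in an ending like _2 or _b are one class to them, and where a whole thing is asked for, a point or a joint stands for the part that bears it (a point fixed in the world has none). Each returns a list of dicts, best first, with "conf" (0 to 1); they miss things now and then, are a little off and sometimes report something else, mostly with a low value. They report only what shows in the picture. A call takes as long as a camera call. They do not tell look-alikes from the thing itself.
- masks_of(camera, query): "pixels" (420x560 bool, what is visible of it) and "bbox" ([left, top, width, height] in pixels, round what is visible of it).
The state is a dict: "clock": time; "joint_pos": joint angles; "joint_velocities": joint speeds; "tau": joint torques, N m; "position": TCP position; "ee_rot": TCP orientation; "ft_force": force on the tool from outside, world axes, zero at the start; "torque": the same for the moment, N m; "grip_width": opening from 0.0 (shut) to 1.0 (fully open).
Only numpy, scipy, OpenCV 4.12 (cv2) and the standard library are available. Lean on these libraries where they do the work, as an engineer would, in place of code of your own. Each camera call takes 0.05 s, during which the arm holds its last target. There are 200 camera calls.

## Working session

There is one attempt and no reset: what is moved stays moved. The work goes in short steps, Python scripts to look and compute and a tool call to move; the robot and the scene stay as the last step left them, time stands still between calls to the robot, and variables do not carry over. Pictures are saved under pics/ and viewed, about 8 in all and at most 12, crops included, and the job is handed in when it is done.

Besides the shell and the picture viewer there is one more tool, called after ">>>" by a JSON object that holds its "method" and its "body", one argument or row to a line. jog_arm: Moves the arm, as the interface text tells. Its arguments: {"type":"object","properties":{"deltas":{"type":"array","items":{"type":"array","items":{"type":"array","items":{"type":"number","minimum":-1,"maximum":1}}}},"fingers":{"type":"number"},"newtons":{"type":"number"}},"required":["deltas"]}

```bash
mkdir -p pics; ls
cat > h.py <<'E'
import numpy as np, cv2
from workcell import telemetry, viewer, hand_in, masks_of, manip
def ray(c,u,v):
    M=np.array(c["cam_to_world"]); d=M[:3,:3]@np.array([(u-c["cx"])/c["fx"],-(v-c["cy"])/c["fy"],-1.]); return M[:3,3],d
def atz(c,u,v,z):
    o,d=ray(c,u,v); return o+d*(z-o[2])/d[2]
def proj(c,p):
    M=np.array(c["cam_to_world"]); q=M[:3,:3].T@(np.array(p)-M[:3,3]); return c["cx"]-c["fx"]*q[0]/q[2], c["cy"]+c["fy"]*q[1]/q[2]
E
python3 - <<'E'
from h import *
ims=[]
for n in ["scene","top"]:
    c=viewer.camera(n); print(n,{k:np.round(np.array(v),3).tolist() for k,v in c.items() if k!="pixels"}, [k for k in c])
    ims.append(c["pixels"][:,:,::-1])
    cv2.imwrite(f"pics/{n}0.png",ims[-1])
    for q in ["router_grip","hook","balancer","plain_centre"]:
        try:
            for m in masks_of(n,q)[:4]: print(n,q,round(m["conf"],2),m["bbox"])
        except Exception as e: print(q,e)
o=telemetry.get_obs(); print({k:np.round(v,3).tolist() for k,v in o.items()})
E
```

```text
pics
scene {'fx': 477.99, 'fy': 477.99, 'cx': 282.093, 'cy': 212.91, 'cam_to_world': [[-0.037, -0.547, 0.836, 1.577], [0.999, -0.019, 0.032, -0.086], [-0.002, 0.837, 0.547, 0.777], [0.0, 0.0, 0.0, 1.0]]} ['pixels', 'fx', 'fy', 'cx', 'cy', 'cam_to_world']
scene router_grip 0.85 [135.9, 154.8, 43.2, 72.7]
scene router_grip 0.81 [195.8, 167.8, 35.1, 69.8]
scene router_grip 0.61 [148.3, 189.0, 50.5, 82.9]
scene hook 0.64 [447.8, 159.9, 23.9, 77.6]
scene balancer 0.91 [451.1, 161.4, 21.3, 76.0]
scene plain_centre 0.77 [243.8, 207.0, 31.5, 31.8]
top {'fx': 384.022, 'fy': 384.022, 'cx': 278.595, 'cy': 204.081, 'cam_to_world': [[0.004, 0.99, -0.143, 0.489], [-1.0, 0.002, -0.014, -0.118], [-0.014, 0.143, 0.99, 1.048], [0.0, 0.0, 0.0, 1.0]]} ['pixels', 'fx', 'fy', 'cx', 'cy', 'cam_to_world']
top router_grip 0.92 [406.6, 264.6, 57.4, 31.0]
top router_grip 0.85 [346.8, 248.8, 48.6, 29.1]
top router_grip 0.72 [368.8, 195.0, 53.4, 33.6]
top hook 0.6 [79.4, 136.8, 48.0, 109.3]
top balancer 0.88 [78.1, 137.5, 48.5, 106.3]
top plain_centre 0.84 [295.4, 245.3, 29.0, 28.3]
{'clock': 0.5, 'joint_pos': [1.176, 0.332, -0.065, 1.46, 0.022, 1.35, -0.088], 'joint_velocities': [-0.0, 0.0, -0.001, -0.0, -0.0, -0.001, 0.0], 'tau': [-0.001, -62.475, 0.049, -39.156, 0.017, 0.002, -0.0], 'position': [0.227, -0.582, 0.214], 'ee_rot': [0.983, 0.185, 0.0, 0.0], 'ft_force': [-0.011, 0.97, -0.293], 'torque': [0.028, -0.011, 0.007], 'grip_width': 1.004}
```

View pics/scene0.png

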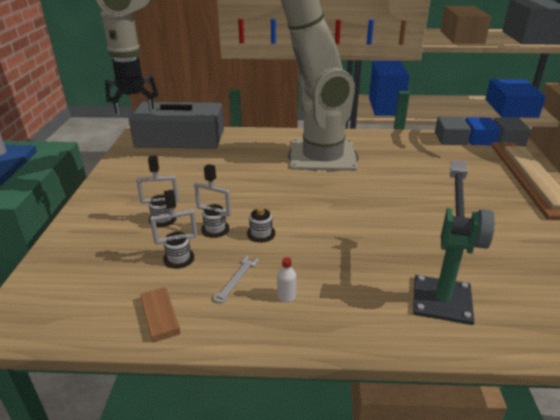

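View pics/top0.png

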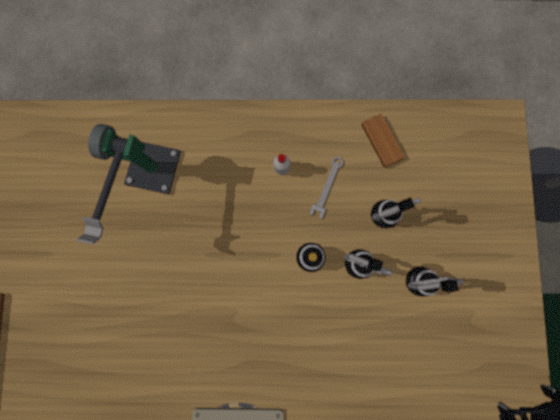

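The scene picture shows three looped routers, with grips at about (154,163), (210,173) and (170,199), the plain one at (261,222), and the hook at about (458,168). In the top picture the router bases are at (424,281), (361,263) and (387,213), and the hook is at (91,230). Next I compute distances from the robot base and zoom in.

Run:
```python
from h import *
c=viewer.camera("top"); s=viewer.camera("scene")
for u,v in [(424,281),(361,263),(387,213),(311,257)]:
    p=atz(c,u,v,.01); print((u,v),p.round(3),np.hypot(*p[:2]).round(3))
for u,v in [(177,256),(215,227),(162,215),(261,230)]: print('scene',(u,v),atz(s,u,v,.01).round(3))
a=cv2.resize(c["pixels"][225:305,335:415,::-1],(400,400),interpolation=2)
b=cv2.resize(s["pixels"][160:240,180:260,::-1],(400,400),interpolation=2)
d=cv2.resize(c["pixels"][130:250,65:185,::-1],(400,400),interpolation=2)[:,:]
e=cv2.resize(s["pixels"][150:250,425:525,::-1],(400,400),interpolation=2)
im=np.vstack([np.hstack([a,b]),np.hstack([d,e])]); cv2.imwrite("pics/z.png",cv2.resize(im,(600,600)))
```

```text
(424, 281) [ 0.435 -0.488  0.01 ] 0.654
(361, 263) [ 0.482 -0.323  0.01 ] 0.58
(387, 213) [ 0.616 -0.397  0.01 ] 0.733
(311, 257) [ 0.497 -0.19   0.01 ] 0.532
scene (177, 256) [ 0.617 -0.395  0.01 ]
scene (215, 227) [ 0.484 -0.317  0.01 ]
scene (162, 215) [ 0.428 -0.481  0.01 ]
scene (261, 230) [ 0.494 -0.187  0.01 ]
```

View pics/z.png

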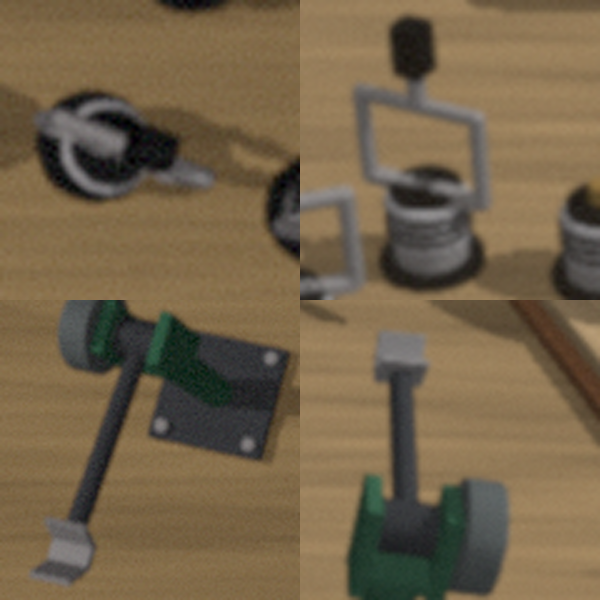

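Run:
```python
from h import *
c=viewer.camera("top"); mt=masks_of("top","hook")[0]; s=viewer.camera("scene"); ms=masks_of("scene","hook")[0]
# bright steel part of the hook
for n,cam,box in [("top",c,(70,205,110,250)),("scene",s,(440,150,475,182))]:
    x0,y0,x1,y1=box; p=cam["pixels"][y0:y1,x0:x1].astype(int)
    hsv=cv2.cvtColor(cam["pixels"],cv2.COLOR_RGB2HSV)[y0:y1,x0:x1]
    m=((hsv[...,1]<60)&(hsv[...,2]>85)).astype(np.uint8)
    k,l,st,ce=cv2.connectedComponentsWithStats(m); i=1+np.argmax(st[1:,4]); 
    ys,xs=np.where(l==i); pts=np.c_[xs+x0,ys+y0].astype(np.float32)
    h=cv2.convexHull(pts)[:,0]; print(n,st[i],"hull",cv2.approxPolyDP(h,1.5,True)[:,0].tolist())
    print("centroid",pts.mean(0),"on z=.253",atz(cam,*pts.mean(0),.253).round(3),"z=.236",atz(cam,*pts.mean(0),.236).round(3))
    for q in cv2.approxPolyDP(h,1.5,True)[:,0]: print(q,atz(cam,*q,.253).round(3))
# grip & bar estimates
for n,cam,P in [("top",c,dict(barL=(345.7,256.5,.136),barR=(391,273,.136),grip=(375,263.7,.182))),("scene",s,dict(barL=(196.5,184.8,.136),barR=(229.1,191.5,.136),grip=(210.1,172.8,.182)))]:
    for k,(u,v,z) in P.items(): print(n,k,atz(cam,u,v,z).round(3))
    a=atz(cam,*P["barL"]);b=atz(cam,*P["barR"]);d=a-b;print("heading",np.degrees(np.arctan2(d[1],d[0])),np.linalg.norm(d),(a+b)/2)
# arm rod heading in top view at z .24
a=atz(c,65+80*.4,130+(520-300)*.4,.238);b=atz(c,65+130*.4,130+(370-300)*.4,.238);d=b-a;print("arm",a,b,np.degrees(np.arctan2(d[1],d[0])))
```

```text
top [ 12  12  21  21 296] hull [[100.0, 237.0], [82.0, 235.0], [83.0, 217.0], [99.0, 221.0], [102.0, 230.0]]
centroid [ 92.13176 227.35811] on z=.253 [0.555 0.282 0.253] z=.236 [0.556 0.291 0.236]
[100. 237.] [0.535 0.265 0.253]
[ 82. 235.] [0.539 0.303 0.253]
[ 83. 217.] [0.576 0.303 0.253]
[ 99. 221.] [0.568 0.269 0.253]
[102. 230.] [0.549 0.261 0.253]
scene [ 10  10  18  17 190] hull [[466.0, 174.0], [450.0, 176.0], [451.0, 161.0], [465.0, 161.0]]
centroid [458.14212 166.2    ] on z=.253 [0.561 0.29  0.253] z=.236 [0.528 0.302 0.236]
[466. 174.] [0.599 0.297 0.253]
[450. 176.] [0.61  0.258 0.253]
[451. 161.] [0.535 0.28  0.253]
[465. 161.] [0.534 0.313 0.253]
top barL [ 0.498 -0.263  0.136]
top barR [ 0.46  -0.367  0.136]
top grip [ 0.482 -0.32   0.182]
heading 70.18862776691167 0.11104557460744852 [ 0.4787136  -0.31509893  0.136     ]
scene barL [ 0.467 -0.36   0.136]
scene barR [ 0.499 -0.267  0.136]
scene grip [ 0.483 -0.316  0.182]
heading -109.23421376269685 0.09790961793769817 [ 0.48326836 -0.31333199  0.136     ]
arm [0.57580034 0.28106948 0.238     ] [0.70746129 0.2466915  0.238     ] -14.6337674659677
```

>>> {"method": "jog_arm", "body": {
  "deltas": [
    [[0,0,-0.24,0,0,0],[0,0,-0.24,0,0,0],[0,0,-0.24,0,0,0],[0,0,-0.2,0,0,0],[0,0,0,0,0,0.0228],[0,0,0,0,0,0.0228],[0,0,0,0,0,0.0228],[0,0,0,0,0,0.0228],[0,0,0,0,0,0.0228],[0,0,0,0,0,0]]
  ],
  "fingers": 0
}}

```text
clock: 1.8
position: [0.2271, -0.5823, 0.3986]
ee_rot: [0.985, -0.173, -0.0, 0.0]
ft_force: [0.3, 0.1, 0.6]
grip_width: 0.999
```

>>> {"method": "jog_arm", "body": {
  "deltas": [
    [[0.094,-0.209,0,0,0,0],[0.094,-0.209,0,0,0,0],[0.094,-0.209,0,0,0,0],[0.094,-0.209,0,0,0,0],[0.094,-0.209,0,0,0,0],[0.094,-0.209,0,0,0,0],[0.094,-0.209,0,0,0,0],[0.094,-0.209,0,0,0,0],[0,0,0,0,0,0],[0,0,0,0,0,0]]
  ]
}}

```text
clock: 2.8
position: [0.4822, -0.3174, 0.3984]
ee_rot: [0.986, -0.168, -0.0, 0.0]
ft_force: [-0.1, -0.5, 0.2]
grip_width: 1.001
```

Run:
```python
from h import *
c=viewer.camera("wrist"); print({k:np.round(np.array(v),3).tolist() for k,v in c.items() if k!="pixels"})
for m in masks_of("wrist","router_grip")[:3]: print(m["conf"],m["bbox"])
print(telemetry.get_obs()["position"], "pred grip px",proj(c,(.482,-.318,.182)),proj(c,(.482,-.318,.202)))
cv2.imwrite("pics/w1.png",c["pixels"][:,:,::-1])
```

```text
{'fx': 321.739, 'fy': 321.739, 'cx': 279.937, 'cy': 211.308, 'cam_to_world': [[-0.33, 0.895, 0.3, 0.559], [-0.944, -0.313, -0.105, -0.345], [-0.0, -0.318, 0.948, 0.557], [0.0, 0.0, 0.0, 1.0]]}
0.97 [267.5, 2.6, 71.8, 83.1]
0.94 [240.4, 131.1, 80.8, 61.0]
0.65 [356.0, 119.2, 94.1, 65.9]
[ 0.48085131 -0.31938828  0.39858202] pred grip px (np.float64(280.130365438517), np.float64(175.6022017978948)) (np.float64(280.13696995383884), np.float64(179.37734875203978))
```

View pics/w1.png

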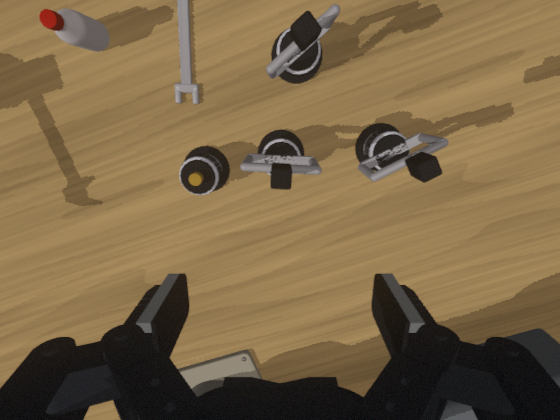

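The target's grip is at (281,177), against a prediction of (280,176), so the estimate holds. The bar is horizontal in the picture, so it lies along the jaw axis. I descend and grip.

>>> {"method": "jog_arm", "body": {
  "deltas": [
    [[0,0,0.2,0,0,0],[0,0,0.2,0,0,0],[0,0,0.2,0,0,0],[0,0,0.2,0,0,0],[0,0,0.15,0,0,0],[0,0,0.09,0,0,0],[0,0,0,0,0,0],[0,0,0,0,0,0]]
  ]
}}

```text
clock: 3.7
position: [0.4811, -0.3194, 0.1914]
ee_rot: [0.985, -0.172, 0.0, 0.0]
ft_force: [-0.3, 0.5, 0.3]
grip_width: 1.0
```

>>> {"method": "jog_arm", "body": {
  "deltas": [
    [[0,0,0,0,0,0],[0,0,0,0,0,0],[0,0,0,0,0,0],[0,0,0,0,0,0],[0,0,0,0,0,0],[0,0,0,0,0,0],[0,0,0,0,0,0],[0,0,0,0,0,0],[0,0,0,0,0,0],[0,0,0,0,0,0]]
  ],
  "fingers": 1,
  "newtons": 60
}}

```text
clock: 4.7
position: [0.4816, -0.3184, 0.1905]
ee_rot: [0.985, -0.171, 0.0, 0.0]
ft_force: [0.5, -0.2, -0.2]
grip_width: -0.0
```

>>> {"method": "jog_arm", "body": {
  "deltas": [
    [[0,0,-0.1,0,0,0],[0,0,-0.2,0,0,0],[0,0,-0.2,0,0,0],[0,0,-0.2,0,0,0],[0,0,-0.2,0,0,0],[0,0,-0.05,0,0,0],[0,0,0,0,0,0],[0,0,0,0,0,0],[0,0,0,0,0,0]]
  ]
}}

```text
clock: 5.6
position: [0.4811, -0.3182, 0.3786]
ee_rot: [0.985, -0.171, -0.001, -0.0]
ft_force: [-0.1, 0.2, -0.5]
grip_width: 0.006
```

Run:
```python
from h import *
o=telemetry.get_obs(); print(o["position"],o["ee_rot"],o["ft_force"],o["grip_width"])
c=viewer.camera("wrist"); s=viewer.camera("scene")
im=np.hstack([cv2.resize(c["pixels"],(400,300)),cv2.resize(s["pixels"][60:285,100:400],(400,300))])
cv2.imwrite("pics/w2.png",im[:,:,::-1])
```

```text
[ 0.48110989 -0.31815191  0.37859851] [ 9.85198680e-01 -1.71410379e-01 -1.34539543e-03 -4.82226942e-04] [-0.12030658  0.15618833 -0.48377982] 0.006090096410184258
```

View pics/w2.png

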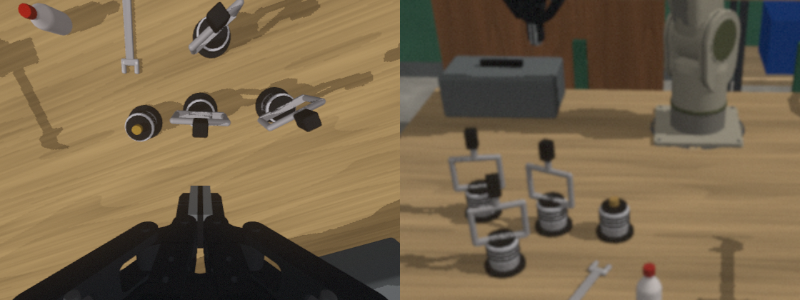

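It missed: the fingers shut on nothing and the router still stands undisturbed. I check the fingertips' pixel positions against the reported TCP.

Run:
```python
from h import *
from scipy.spatial.transform import Rotation as R
o=telemetry.get_obs(); p=np.array(o["position"]); print(manip, getattr(manip,"nose_length",None)); print([a for a in dir(manip) if a[0]!='_'])
print(o["joint_pos"], R.from_quat(o["ee_rot"]).as_matrix().round(3).tolist())
for n in ["scene","wrist","top"]:
    c=viewer.camera(n)
    print(n,"tcp",np.round(proj(c,p),1),"tip",np.round(proj(c,p+[0,0,-.022]),1))
    cv2.imwrite(f"pics/{n}3.png",c["pixels"][:,:,::-1])
    if n=="scene": a=cv2.resize(c["pixels"][20:170,130:280],(400,400),interpolation=2); 
    if n=="top": b=cv2.resize(c["pixels"][190:340,310:460],(400,400),interpolation=2)
cv2.imwrite("pics/z3.png",np.hstack([a,b])[:,:,::-1])
```

```text
<Robot object at 0x7f3127f5be00> 0.022
['MotionError', 'nose_length']
[ 0.66735562  0.20631003 -0.19976121  1.28119717  0.04070397  1.66020548
 -1.44003927] [[0.941, -0.338, -0.002], [-0.338, -0.941, 0.001], [-0.002, -0.0, -1.0]]
scene tcp [202.5  99.6] tip [203.3 108.4]
wrist tcp [279.2 259.4] tip [279.3 242.9]
top tcp [400.9 265.1] tip [397.1 264.9]
```

View pics/z3.png

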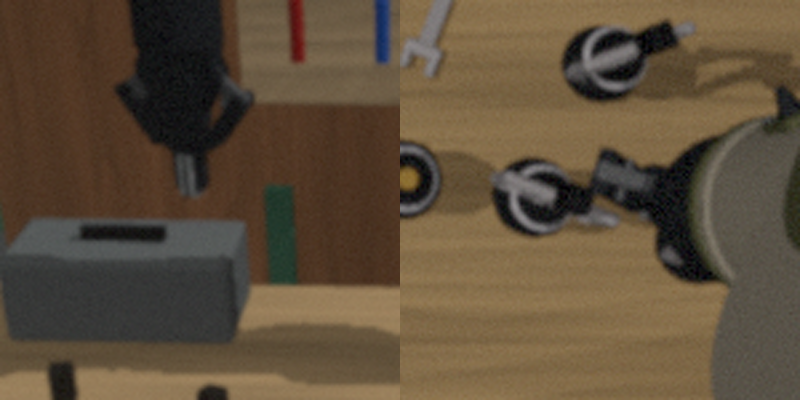

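Run:
```python
from h import *
s=viewer.camera("scene");t=viewer.camera("top");w=viewer.camera("wrist")
def tri(L):
    A=np.zeros((3,3));b=np.zeros(3)
    for c,u,v in L:
        o,d=ray(c,u,v);d/=np.linalg.norm(d);P=np.eye(3)-np.outer(d,d);A+=P;b+=P@o
    x=np.linalg.solve(A,b); return x,[np.round(np.array(proj(c,x))-[u,v],1).tolist() for c,u,v in L]
print(tri([(s,202,93),(t,387,252)])); print(tri([(s,202,93),(t,387,252),(w,280,263)]))
W=w["pixels"][215:315,230:330]; T=t["pixels"][225:325,350:450]
im=np.hstack([cv2.resize(W,(400,400),interpolation=2),cv2.resize(T,(400,400),interpolation=2)]); cv2.imwrite("pics/z4.png",im[:,:,::-1])
print(tri([(s,210.1,172.8),(t,375,263.7),(w,281.5,177)]) )
```

```text
(array([ 0.50428731, -0.30150218,  0.40085251]), [[5.0, 1.1], [7.2, -0.8]])
(array([ 0.49587307, -0.30922265,  0.39744177]), [[2.4, 1.3], [11.4, 4.3], [-28.4, -6.6]])
(array([ 0.48181178, -0.31930183,  0.18097031]), [[-1.1, 0.1], [-0.5, -0.1], [-1.2, 1.3]])
```

View pics/z4.png

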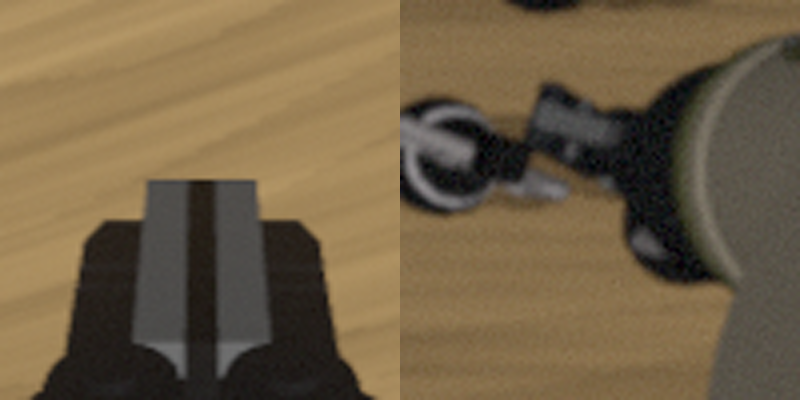

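Run:
```python
from h import *
from scipy.spatial.transform import Rotation as R
o=telemetry.get_obs(); p=np.array(o["position"]); M=R.from_quat(o["ee_rot"]).as_matrix()
s=viewer.camera("scene");w=viewer.camera("wrist")
for d in [-.03,-.02,-.01,0,.022]:
  print(d,*[np.round([proj(c,p+M@[x,0,d])[1] for x in (-.011,.011)],1) for c in (s,w)])
```

```text
-0.03 [85.4 88.2] [309.8 268.2]
-0.02 [89.5 92.4] [297.7 258.1]
-0.01 [93.6 96.5] [286.9 249.1]
0 [ 97.7 100.6] [277.2 241.1]
0.022 [106.4 109.5] [259.2 226.3]
```

Scene and wrist views both put the real fingertips about 40 mm short of the nominal tip, i.e. 20 mm behind the reported TCP. That explains closing above the block, so I redo the grasp 40 mm lower.

>>> {"method": "jog_arm", "body": {
  "deltas": [
    [[0,0,0,0,0,0],[0,0,0,0,0,0],[0,0,0,0,0,0],[0,0,0,0,0,0],[0,0,0,0,0,0],[0,0,0,0,0,0]]
  ],
  "fingers": 0
}}

```text
clock: 6.7
position: [0.4816, -0.3184, 0.3805]
ee_rot: [0.985, -0.171, 0.0, 0.0]
ft_force: [1.0, -0.6, -1.0]
grip_width: 0.994
```

>>> {"method": "jog_arm", "body": {
  "deltas": [
    [[0,0,0.2,0,0,0],[0,0,0.2,0,0,0],[0,0,0.2,0,0,0],[0,0,0.2,0,0,0],[0,0,0.1,0,0,0],[0,0,0.1,0,0,0],[0,0,0.1,0,0,0],[0,0,0.05,0,0,0],[0,0,0,0,0,0],[0,0,0,0,0,0]]
  ]
}}

```text
clock: 7.7
position: [0.482, -0.3185, 0.1514]
ee_rot: [0.985, -0.171, 0.0, 0.0]
ft_force: [-0.3, -0.7, 0.6]
grip_width: 1.0
```

>>> {"method": "jog_arm", "body": {
  "deltas": [
    [[0,0,0,0,0,0],[0,0,0,0,0,0],[0,0,0,0,0,0],[0,0,0,0,0,0],[0,0,0,0,0,0],[0,0,0,0,0,0],[0,0,0,0,0,0],[0,0,0,0,0,0],[0,0,0,0,0,0]]
  ],
  "fingers": 1,
  "newtons": 60
}}

```text
clock: 8.6
position: [0.4818, -0.3184, 0.151]
ee_rot: [0.985, -0.171, 0.0, 0.0]
ft_force: [-0.2, 0.6, 5.5]
grip_width: 0.274
```

Gripped: width 0.274 is about 23 mm. I lift, then check the held router and the hook.

>>> {"method": "jog_arm", "body": {
  "deltas": [
    [[0,0,-0.05,0,0,0],[0,0,-0.15,0,0,0],[0,0,-0.2,0,0,0],[0,0,-0.2,0,0,0],[0,0,-0.15,0,0,0],[0,0,0,0,0,0],[0,0,0,0,0,0],[0,0,0,0,0,0],[0,0,0,0,0,0]]
  ]
}}

```text
clock: 9.5
position: [0.4808, -0.318, 0.2985]
ee_rot: [0.985, -0.171, -0.002, -0.001]
ft_force: [-0.3, 0.1, -4.7]
grip_width: 0.272
```

Run:
```python
from h import *
s=viewer.camera("scene");t=viewer.camera("top"); p=telemetry.get_obs()["position"]; print(p)
print("pred grip",proj(s,[p[0],p[1],p[2]+.031]),"bar",proj(s,[p[0],p[1],p[2]-.015]),"hook",proj(s,[.557,.285,.236]),proj(t,[.557,.285,.236]))
a=cv2.resize(s["pixels"][90:240,150:300],(400,400),interpolation=2)
b=cv2.resize(t["pixels"][205:255,70:120],(400,400),interpolation=2)
cv2.imwrite("pics/z5.png",np.hstack([a,b])[:,:,::-1])
```

```text
[ 0.48114836 -0.31815682  0.2992283 ]
pred grip (np.float64(204.33780812362158), np.float64(118.92250179595563)) bar (np.float64(206.00662493585705), np.float64(136.31293570362766)) hook (np.float64(454.2832091503235), np.float64(171.7150405710081)) (np.float64(94.98556794117144), np.float64(226.8687584304652))
```

View pics/z5.png

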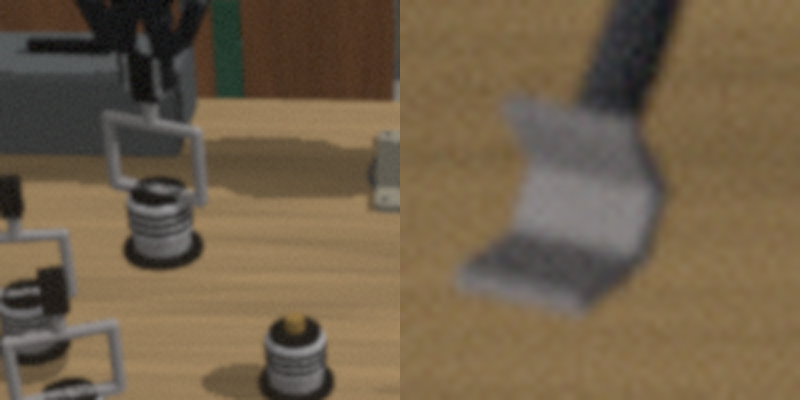

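The router is held upright, with the bar at scene (207,136) as predicted. In the top picture the hook's floor is at (93,231) and the mean of its lips at (88,230). I compute the seat and moves.

Run:
```python
from h import *
t=viewer.camera("top");s=viewer.camera("scene")
f=atz(t,93.1,231.5,.228);l=atz(t,88.4,229.9,.253);print("floor",f,"lips",l)
for (u,v) in [(460,278),(580,305),(640,115),(510,100)]: print(atz(t,70+(u-400)/8,205+v/8,.253).round(4))
# rod
for z in (.236,):
  a=atz(t,70+(610-400)/8,205+110/8,z);b=atz(t,70+(655-400)/8,205,z);d=b-a;print("rod",a,np.degrees(np.arctan2(d[1],d[0])))
h=np.append(((f+l)/2)[:2],.236); print("seat",h,proj(s,h))
x=np.array([np.cos(np.radians(-16)),np.sin(np.radians(-16)),0])
for k in (-.027,.0): print(proj(s,h+k*x+[0,0,.017]))
# current tool axes
X=np.array([.941,-.338]);Y=np.array([-.338,-.941]);p=telemetry.get_obs()["position"][:2]
for back in (.09,0): d=h[:2]-back*x[:2]-p; print(back,"target",h[:2]-back*x[:2],"tool shift",X@d,Y@d,"shares",X@d/.2,Y@d/.2)
```

```text
floor [0.54768236 0.29232158 0.228     ] lips [0.54921121 0.28992119 0.253     ]
[0.5287 0.3112 0.253 ]
[0.5218 0.2793 0.253 ]
[0.5713 0.2671 0.253 ]
[0.5752 0.3017 0.253 ]
rod [0.57439721 0.28355297 0.236     ] -18.608271598402936
seat [0.54844678 0.29112138 0.236     ] (np.float64(455.92308786446256), np.float64(170.06016292182116))
(np.float64(457.5546916563494), np.float64(158.82558675587538))
(np.float64(457.33630545398114), np.float64(163.72064570101065))
0.09 target [0.46193323 0.31592875] tool shift -0.23264767880624695 -0.5902035775958737 shares -1.1632383940312347 -2.9510178879793685
0 target [0.54844678 0.29112138] tool shift -0.14285353741327764 -0.5961014307221758 shares -0.7142676870663881 -2.980507153610879
```

>>> {"method": "jog_arm", "body": {
  "deltas": [
    [[-0.04,-0.1,0,0,0,0],[-0.073,-0.185,0,0,0,0],[-0.073,-0.185,0,0,0,0],[-0.073,-0.185,0,0,0,0],[-0.073,-0.185,0,0,0,0],[-0.073,-0.185,0,0,0,0],[-0.073,-0.185,0,0,0,0],[-0.073,-0.185,0,0,0,0],[-0.073,-0.185,0,0,0,0]]
  ]
}}

```text
clock: 10.6
position: [0.4705, 0.0228, 0.3006]
ee_rot: [0.985, -0.171, 0.0, 0.0]
ft_force: [0.7, -0.4, -4.6]
grip_width: 0.273
```

>>> {"method": "jog_arm", "body": {
  "deltas": [
    [[-0.073,-0.185,0,0,0,0],[-0.073,-0.185,0,0,0,0],[-0.073,-0.185,0,0,0,0],[-0.073,-0.185,0,0,0,0],[-0.073,-0.185,0,0,0,0],[-0.073,-0.185,0,0,0,0],[-0.05,-0.13,0,0,0,0],[-0.04,-0.1,0,0,0,0],[-0.02,-0.05,0,0,0,-0.0075],[0,0,0.05,0,0,0],[0,0,0,0,0,0],[0,0,0,0,0,0]]
  ]
}}

```text
clock: 11.8
position: [0.4629, 0.2944, 0.2886]
ee_rot: [0.989, -0.149, -0.002, 0.001]
ft_force: [0.2, 0.2, -5.4]
grip_width: 0.273
```

Run:
```python
from h import *
from scipy.spatial.transform import Rotation as R
o=telemetry.get_obs();p=np.array(o["position"]);M=R.from_quat(o["ee_rot"]).as_matrix()
s=viewer.camera("scene");t=viewer.camera("top");w=viewer.camera("wrist")
h=np.array([.548,.2905,.236]); print(p,o["ft_force"],"heading",np.degrees(np.arctan2(M[1,0],M[0,0])))
print("hook rel in tool",M.T@(h-p), "grip z",p[2]+.031)
print("bar px scene",proj(s,p-[0,0,.015]),"top",proj(t,p-[0,0,.015]),"hook wrist",proj(w,h))
a=cv2.resize(s["pixels"][100:250,390:540],(400,400),interpolation=2)
b=cv2.resize(w["pixels"],(533,400))
cv2.imwrite("pics/z6.png",cv2.resize(np.hstack([a,b])[:,:,::-1],(800,343)))
```

```text
[0.46285158 0.29442021 0.28857061] [ 0.18252603  0.20499364 -5.38710338] heading -17.161040204006348
hook rel in tool [ 0.08267727 -0.02151361  0.05225824] grip z 0.3195706067703439
bar px scene (np.float64(451.084633995555), np.float64(140.62245869446073)) top (np.float64(77.73432216206822), np.float64(272.24553083033106)) hook wrist (np.float64(245.48482947488253), np.float64(101.36274894582736))
```

View pics/z6.png

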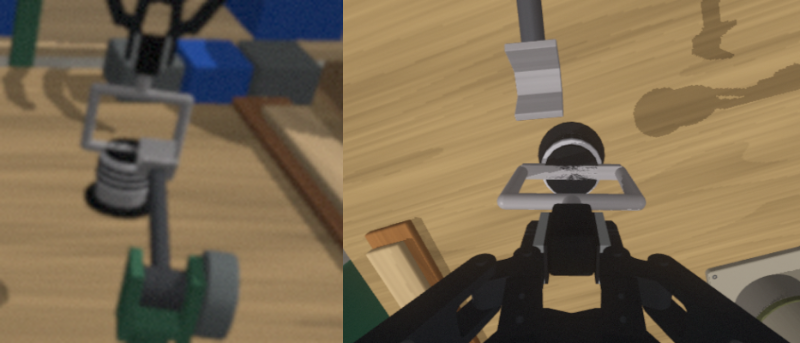

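Run:
```python
from h import *
from scipy.spatial.transform import Rotation as R
o=telemetry.get_obs();p=np.array(o["position"]);M=R.from_quat(o["ee_rot"]).as_matrix()
w=viewer.camera("wrist"); k=933/800*560/533; k2=400/343*420/400
px=lambda x,y:((x-343)*k,y*k2)
P=[atz(w,*px(*q),.253) for q in [(505,43),(557,40),(563,117),(515,119)]]
for q in P: print(q.round(4),(M.T@(q-p)).round(4))
print("lip centre",np.mean(P,0),"tool",M.T@(np.mean(P,0)-p))
f=[atz(w,*px(*q),.228) for q in [(515,82),(560,80)]];print("floor",np.mean(f,0),M.T@(np.mean(f,0)-p))
r=[atz(w,*px(*q),.245) for q in [(530,8),(534,38)]];d=r[0]-r[1];print("rod",np.degrees(np.arctan2(d[1],d[0])))
d=(P[0]+P[1]-P[2]-P[3])/2;print("lips",np.linalg.norm(d),np.degrees(np.arctan2(d[1],d[0])),np.linalg.norm(P[0]-P[1]))
```

```text
[0.5789 0.3055 0.253 ] [ 0.1075 -0.0445  0.036 ]
[0.5704 0.2715 0.253 ] [ 0.1094 -0.0095  0.0361]
[0.5208 0.2831 0.253 ] [ 0.0586 -0.0059  0.0362]
[0.5298 0.3172 0.253 ] [ 0.0571 -0.0411  0.0361]
lip centre [0.5499739  0.29433754 0.253     ] tool [ 0.0831509  -0.02526821  0.03609735]
floor [0.55087898 0.2954991  0.228     ] [ 0.08372944 -0.0266814   0.06109408]
rod -11.21385291642114
lips 0.050708816879474795 -13.257473993756504 0.035024685061052316
```

Seen from close up, the seat is 83 mm ahead and 25 mm to the −y side in tool axes, and the hook heads −13.5°. I align, then thread.

>>> {"method": "jog_arm", "body": {
  "deltas": [
    [[0,0,0,0,0,-0.0098],[0,-0.05,0,0,0,0],[0,-0.052,0,0,0,0],[0,0,0,0,0,0],[0.08,0,0,0,0,0],[0.08,0,0,0,0,0],[0.08,0,0,0,0,0],[0.08,0,0,0,0,0],[0.06,0,0,0,0,0],[0.044,0,0,0,0,0],[0,0,0,0,0,0],[0,0,0,0,0,0]]
  ]
}}

```text
clock: 13.2
position: [0.5495, 0.2962, 0.2887]
ee_rot: [0.993, -0.118, -0.002, 0.001]
ft_force: [-0.9, -0.1, -5.6]
grip_width: 0.274
```

Run:
```python
from h import *
o=telemetry.get_obs();p=np.array(o["position"]);print(p,o["ft_force"])
s=viewer.camera("scene");t=viewer.camera("top");w=viewer.camera("wrist")
a=cv2.resize(s["pixels"][100:250,390:540],(400,400),interpolation=2)
b=cv2.resize(w["pixels"],(533,400))
print("bar px",proj(s,p-[0,0,.015]),"seat px",proj(s,[.55,.2945,.236]))
cv2.imwrite("pics/z7.png",cv2.resize(np.hstack([a,b])[:,:,::-1],(800,343)))
```

```text
[0.54945086 0.29616345 0.28869755] [-0.89194966 -0.08918751 -5.62918376]
bar px (np.float64(461.3744593154456), np.float64(156.08422091352512)) seat px (np.float64(457.5242139195495), np.float64(170.3894456249655))
```

View pics/z7.png

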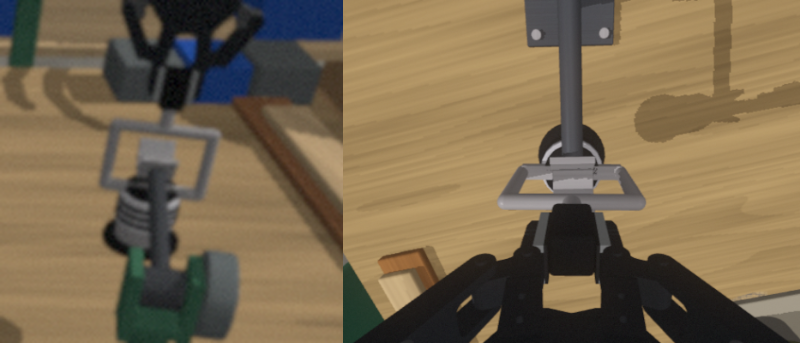

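The loop is threaded over the hook, which sits central in the opening. I lower it slowly.

>>> {"method": "jog_arm", "body": {
  "deltas": [
    [[0,0,0.02,0,0,0],[0,0,0.03,0,0,0],[0,0,0.03,0,0,0],[0,0,0.03,0,0,0],[0,0,0.03,0,0,0],[0,0,0.03,0,0,0],[0,0,0.02,0,0,0],[0,0,0,0,0,0],[0,0,0,0,0,0]]
  ]
}}

```text
clock: 14.25
position: [0.5497, 0.2959, 0.2511]
ee_rot: [0.993, -0.118, -0.001, 0.001]
ft_force: [-1.0, -0.9, -3.6]
grip_width: 0.271
```

>>> {"method": "jog_arm", "body": {
  "deltas": [
    [[0.003,0,0.03,0,0,0],[0.003,0,0.03,0,0,0],[0.003,0,0.03,0,0,0],[0.003,0,0.03,0,0,0],[0.003,0,0.03,0,0,0],[0,0,0,0,0,0],[0,0,0,0,0,0],[0,0,0,0,0,0],[0,0,0,0,0,0]]
  ]
}}

```text
clock: 15.15
position: [0.5525, 0.2951, 0.2211]
ee_rot: [0.993, -0.118, -0.001, 0.001]
ft_force: [-2.0, 0.8, -1.9]
grip_width: 0.273
```

Run:
```python
from h import *
import numpy as np
L=[]
for i in range(4): viewer.camera("scene"); L.append(telemetry.get_obs()["ft_force"])
print(np.mean(L,0),telemetry.get_obs()["position"])
```

```text
[-2.82135937  0.92688769 -1.31271811] [0.55249688 0.29513018 0.22092397]
```

>>> {"method": "jog_arm", "body": {
  "deltas": [
    [[-0.005,0,0.02,0,0,0],[-0.005,0,0.02,0,0,0],[-0.003,0,0.02,0,0,0],[0,0,0.02,0,0,0],[0,0,0,0,0,0],[0,0,0,0,0,0],[0,0,0,0,0,0],[0,0,0,0,0,0]]
  ]
}}

```text
clock: 16.15
position: [0.5498, 0.2955, 0.2048]
ee_rot: [0.993, -0.118, -0.002, 0.001]
ft_force: [-0.8, -1.5, 1.0]
grip_width: 0.273
```

Run:
```python
from h import *
L=[]
for i in range(6): s=viewer.camera("scene"); L.append(telemetry.get_obs()["ft_force"])
p=telemetry.get_obs()["position"];print(np.mean(L,0),p)
w=viewer.camera("wrist")
a=cv2.resize(s["pixels"][100:250,390:540],(400,400),interpolation=2)
b=cv2.resize(w["pixels"],(533,400))
cv2.imwrite("pics/z8.png",cv2.resize(np.hstack([a,b])[:,:,::-1],(800,343)))
```

```text
[-0.86498772 -1.97783314  0.72118571] [0.54983247 0.29553967 0.20478269]
```

View pics/z8.png

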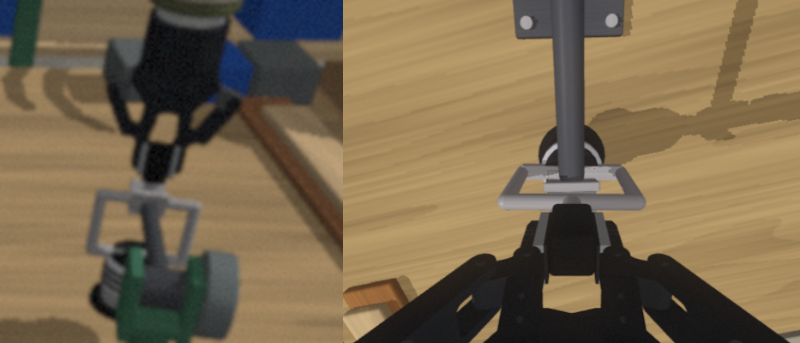

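The arm has sunk 46 mm (about 0.23 rad) and bears the weight, with a residual vertical force of +0.7 N. In the picture the bar lies in the hook, with grip, hook and rod in line. I ease the side load, settle, release and go up.

>>> {"method": "jog_arm", "body": {
  "deltas": [
    [[0,0.005,0,0,0,0],[0,0,-0.005,0,0,0],[0,0,0,0,0,0],[0,0,0,0,0,0],[0,0,0,0,0,0],[0,0,0,0,0,0],[0,0,0,0,0,0],[0,0,0,0,0,0]]
  ],
  "newtons": 20
}}

```text
clock: 17.3
position: [0.5496, 0.295, 0.2058]
ee_rot: [0.993, -0.118, -0.001, 0.0]
ft_force: [-0.3, 4.1, 0.3]
grip_width: 0.269
```

>>> {"method": "jog_arm", "body": {
  "deltas": [
    [[0,0,0,0,0,0],[0,0,0,0,0,0],[0,0,0,0,0,0],[0,0,0,0,0,0],[0,0,0,0,0,0],[0,0,0,0,0,0],[0,0,0,0,0,0],[0,0,0,0,0,0]]
  ],
  "fingers": 0
}}

```text
clock: 18.1
position: [0.5497, 0.2947, 0.2058]
ee_rot: [0.993, -0.118, -0.001, 0.001]
ft_force: [-0.5, 0.2, 0.3]
grip_width: 1.001
```

>>> {"method": "jog_arm", "body": {
  "deltas": [
    [[0,0,-0.05,0,0,0],[0,0,-0.1,0,0,0],[0,0,-0.15,0,0,0],[0,0,-0.2,0,0,0],[0,0,-0.2,0,0,0],[0,0,-0.1,0,0,0],[0,0,0,0,0,0],[0,0,0,0,0,0],[0,0,0,0,0,0],[0,0,0,0,0,0],[0,0,0,0,0,0],[0,0,0,0,0,0]]
  ]
}}

```text
clock: 19.3
position: [0.5501, 0.2948, 0.3654]
ee_rot: [0.993, -0.118, -0.002, 0.001]
ft_force: [-0.1, 1.5, 0.1]
grip_width: 1.0
```

Run:
```python
from h import *
s=viewer.camera("scene");w=viewer.camera("wrist")
for i in range(8): s2=viewer.camera("scene")
d=cv2.absdiff(cv2.GaussianBlur(s["pixels"],(5,5),0),cv2.GaussianBlur(s2["pixels"],(5,5),0))[100:250,390:540]; print("motion",d.max(),d.mean(),telemetry.get_obs()["clock"])
print("bar/grip expected px",proj(s,[.55,.2945,.190]),proj(s,[.55,.2945,.236]))
for m in masks_of("scene","plain_centre")[:1]: print(m["bbox"])
a=cv2.resize(s2["pixels"][100:250,390:540],(400,400),interpolation=2)
b=cv2.resize(w["pixels"],(533,400))
cv2.imwrite("pics/z9.png",cv2.resize(np.hstack([a,b])[:,:,::-1],(800,343)))
```

```text
motion 5 0.5330962962962963 19.8
bar/grip expected px (np.float64(453.7739593133035), np.float64(187.05075961295057)) (np.float64(457.5242139195495), np.float64(170.3894456249655))
[244.3, 208.5, 31.7, 33.6]
```

View pics/z9.png

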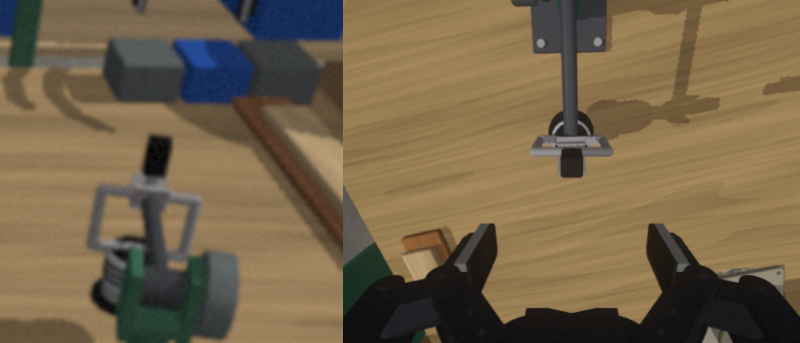

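The router hangs upright in the hook and shows no motion. The gripper is clear, and the plain router's box is the same as at the start. I hand in.

```bash
python3 -c "
from h import *
print(hand_in())"
```

```text
the job is handed in; nothing more can be done
None
```

The router with the loop hangs by its bar in the hook, and the job is handed in; the interface gives no verdict. I took the one nearest the robot's base, 0.58 m away, against 0.65 m and 0.73 m for the other two.

**Before release:** with the gripper still holding, the arm had sunk about 46 mm (about 0.23 rad). It bore the weight, with roughly 0.3 N of vertical force left on the tool. One reading just before opening showed a 4.1 N side force, which was gone after release.

**After release:** the router looked upright and central, and nothing moved between pictures 0.45 s apart. The open gripper was about 16 cm above its release height. The plain router's box in the scene view shifted by at most 2 pixels from the start. The clock stood at about 20 s.

**What disagreed:** my first grasp closed on nothing. The pictures showed the fingertips about 40 mm shorter than the stated tool frame. I corrected for that, and the second grasp, the lift and the threading then matched predictions.

I judged the sink angle from the tool's height and did not measure it separately. I viewed 12 pictures, the maximum allowed.

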